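# Draw the insert plate from under the carton stack

### The job

Take the grey insert plate by its block and draw it out from under the stack of three cartons, flat along its guide, until it meets the stop bar at the far end and pushes it in by about 4 mm, but not to its end; then let go. Touch only the plate, keep the cartons stacked, do not force the plate against the guide (feel the side force), and leave everything else on the bench where it is.

Things in the scene. Friction and masses are not known exactly. Their poses are not given: they have to be found in the camera images.
- feeder: Fixed aluminium guide. Two parallel cheeks 14 mm high, 10 mm thick, 134 mm apart inside (2 mm play each side of the plate) run from x = +130 to -330 mm; no floor, the plate slides on the bench. Origin on the bench midway between the cheeks, under the gate; -x is the draw direction, z up. Limit for the plate on any part of it: 12 N; pose noise can reach it, so feel and relieve the side force.
- gate (a point): Centre of the gate's underside, 12 mm above the bench: an aluminium cross bar over the guide, 8 mm thick (x = -4 to +4 mm), 14 mm tall, top 26 mm above the bench. It holds the cartons back while the 8 mm plate passes beneath.
- plate: Grey plastic insert plate 220 x 130 x 8 mm (x, y, z), 0.25 kg, flat in the guide, cartons on its rear half. Origin at the centre of its underside, -x end is the front. On it a grip block 32 long (x) x 24 wide (y) x 36 mm high, top 44 mm above the bench, centre 80 mm in front of the origin (30 mm behind the front edge). Drawing it takes about 4 to 24 N.
- grip (a point): Point inside the plate's grip block, on its centre line, 34 mm above the bench (10 mm below the block's top), axes as the plate's. Grip the block here from above, closing across its 24 mm width (plate y).
- plate_front (a point): Middle of the plate's front edge, at its underside; axes as the plate's.
- plate_rear (a point): Middle of the plate's rear edge, at its underside; axes as the plate's. The plate must travel 120 to 135 mm before this passes the gate.
- stop (a joint): How far the dark steel stop bar across the guide is pushed in, m: 0 at the start, grows along -x as the plate pushes it, rigid end at 0.010. Bar 128 x 16 (x) x 12 mm high, stays where pushed, yields at 4 to 6 N. Its mount is clamped at a place not reported: the plate meets it after 138 to 178 mm of travel, felt as a rise of the pull. Push it in 2 to 8 mm.
- carton0: Bottom carton of the stack: closed white carton, 110 x 120 x 28 mm (x, y, z), 0.19 to 0.33 kg, origin at the centre of its underside. It rests on the plate behind the gate, is dragged up to 12 mm against the gate when the plate moves, and ends on the bench, its origin 50 to 85 mm behind the gate.
- carton1: Middle carton of the stack: closed white carton, 110 x 120 x 28 mm (x, y, z), 0.19 to 0.33 kg, origin at the centre of its underside. 
- carton2: Top carton of the stack: closed white carton, 110 x 120 x 28 mm (x, y, z), 0.19 to 0.33 kg, origin at the centre of its underside. It bears a small dark patch; its top is 92 mm above the bench at the start.
- cap_jar: Bystander: small amber jar, 48 mm across, 60 mm high, beside the guide; origin under its centre.
- vial_rack: Bystander: wooden block 90 x 50 mm with eight vials, 60 mm high, beside the stack; origin under its centre.
- tape_roll: Bystander: roll of tape lying flat, 84 mm across, 24 mm high, between guide and robot; origin under its centre.
- loose_carton: Bystander: small white carton, 60 x 45 x 22 mm, between guide and robot; origin under its centre.
- marker: Bystander: marker pen, 120 x 14 x 12 mm, lying on the left of the bench; origin under its centre.
Mind the look-alikes: they are no part of the job. Leave any green, orange or purple look-alike of the carton0 alone.

How it is judged:
By the outcome, as a careful person would: the job done as asked, in the order asked, and still so for the second after the job is handed in, with the robot touching nothing.
It also fails if it takes over 70 s, if anything falls off the work surface, if the arm or the gripper's body presses on something with over 40 N, if the wrist force passes 120 N, or if a joint passes its speed limit or range.

### The arm

A 6-joint arm with a two-finger parallel gripper is mounted at the origin on the work surface. World frame = base frame: x ahead of the robot, y to its left, z up, the work surface at z = 0. Lengths are in m, angles in degrees, forces in N, time in s.
With the tool pointing down it reaches from about 0.4 to 0.825 m from the base axis. Payload 7 kg.
Tool frame: the origin (TCP) lies midway between the tips of the shut fingers; the grasp point (between the pads) lies 19 mm behind it; z points along the fingers, y is the line along which they close (so a half turn about z gives the same grasp; the last joint's range is limited). The gripper opens to 88 mm and grips with 3 to 60 N. Pads are 19 mm wide; open, the fingers measure 130 mm over their backs; the gripper's body (78 mm by 193 mm) begins 47 mm behind the grasp point.
Start: joints at [-50.644, 20.546, 0.682, 0, -70.136, -16.507], TCP at [0.262, -0.622, 0.227] pointing down, gripper open.
Joint ranges: [-176.03, 176.03], [-82.01, 121.73], [-58.28, 71.71], [-173.87, 95.51], [-174.79, -0.11], [-173.66, 173.66]. Speed limits (degrees/s): [136.94, 136.94, 172.46, 180, 180, 180].

### API

Orientations are given as a 3x3 rotation matrix whose columns are the frame's x, y, z axes.
In Python, from rig import robot gives the robot as it stands. Calls block until the motion is done:
- robot.goto(position, orientation): joint-space move of the TCP to a pose.
- robot.servo_line(position, ori=None, speed=0.15): straight line of the TCP; ori=None keeps the orientation; speed is the mean speed in m/s.
- robot.movej(angles): joint-space move.
- robot.move_gripper(opening): opening from 0.0 (shut) to 1.0 (fully open); the grip force is fixed at half the most; returns when the fingers have stopped.
- robot.dwell(seconds).
- robot.ik(position, orientation): joint angles nearest the present ones, or None.
- robot.grab_frame(name): name is "side" or "top" or "wrist"; returns (picture, depth): 400x640x3 uint8, red, green, blue; 400x640 float32, m along the optical axis (not along the pixel's ray), 0 where there is no reading.
- robot.camera_info(name): a dict with "vfov" (degrees; the focal length in pixels is half the picture's height over the tangent of half this angle, whatever the lens; pixels are square), "cx", "cy" (the principal point, pixels), "view" (4x4, takes a point from world to camera coordinates); the wrist camera has in their place "T_tool_cam" (4x4, takes a point from camera to tool coordinates, whose origin is the TCP and whose axes are the flange's). Camera axes: x right, y down, z forward; pixel columns grow to the right and rows downward; lengths in m; the calibration is good to about 2 mm. A picture is of the moment at which its call begins: read the wrist's pose just before it. camera_info takes no time and is no camera call.
A pose or a line that the arm cannot do raises robot.Unreachable and nothing moves.
- robot.job_done(): hands the job in; it is judged then, once.
Readings, each from a call of its own:
- robot.read_t(): time.
- robot.read_qpos(): joint angles.
- robot.read_qvel(): joint speeds.
- robot.read_effort(): joint torques, N m.
- robot.read_position(): TCP position.
- robot.read_tcp_rot(): TCP orientation.
- robot.read_force(): force on the tool from outside, world axes, zero at the start.
- robot.read_ft_torque(): the same for the moment, N m.
- robot.read_grip_width(): opening from 0.0 (shut) to 1.0 (fully open).
- robot.read_finger_force(): force on a finger pad.
Only numpy, scipy, OpenCV 4.12 (cv2) and the standard library are available. Lean on these libraries where they do the work, as an engineer would, in place of code of your own. Each camera call takes 0.05 s, during which the arm holds its last target. There are 200 camera calls.

## Working session

There is one attempt and no reset: what is moved stays moved. The work goes in short steps, each a Python script; the robot and the scene stay as the last script left them, time stands still between calls to the robot, and variables do not carry over. Pictures are saved under pics/ and viewed, at most 10 in all, crops included, and the job is handed in when it is done.

```bash
mkdir -p pics; ls
python3 - <<'E'
from rig import robot
import cv2,numpy as np
for n in("top","side"):
    p,d=robot.grab_frame(n); cv2.imwrite(f"pics/{n}0.png",p[...,::-1]); np.savez(f"pics/{n}0.npz",p=p,d=d)
    c=robot.camera_info(n); print(n,c)
print(robot.read_t(),robot.read_force())
E
```

```text
pics
top {'vfov': 51.19635311713048, 'cx': 325.57575420264425, 'cy': 194.91818068987462, 'view': array([[-0.02310053, -0.9997152 ,  0.00599005, -0.02409206],
       [-0.99821724,  0.02273526, -0.05518566,  0.49639624],
       [ 0.05503376, -0.00725419, -0.99845814,  1.16543797],
       [ 0.        ,  0.        ,  0.        ,  1.        ]])}
side {'vfov': 43.70563999014932, 'cx': 329.842569996612, 'cy': 196.70791452649624, 'view': array([[-0.98568974, -0.16852201, -0.00400798,  0.46248732],
       [-0.08578442,  0.52193909, -0.84865813,  0.10492676],
       [ 0.14510949, -0.83616979, -0.52892657,  1.24367365],
       [ 0.        ,  0.        ,  0.        ,  1.        ]])}
0.1 [-0.33446071  0.0760226   0.61267038]
```

View pics/top0.png

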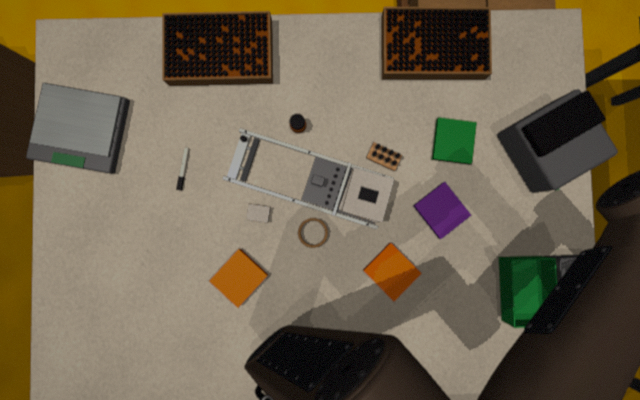

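View pics/side0.png

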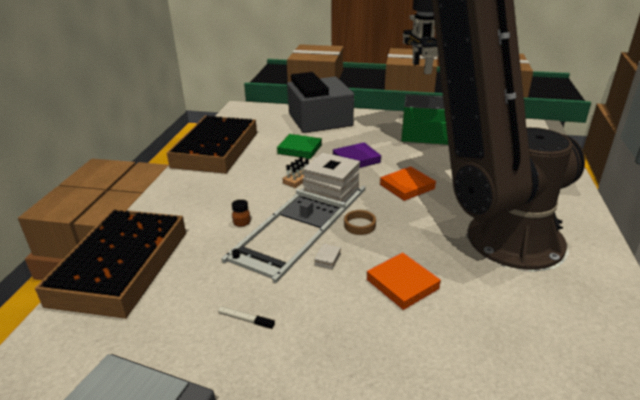

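The top view shows the guide running from about (375,222) to (235,150). The block is at (319,181), the stack at (367,193) and the stop bar at about (250,158). I'll go over the block with the wrist camera for a closer look, using a rough ray cast.

```bash
cat > h.py <<'E'
from rig import robot
import numpy as np,cv2
def K(c): f=200/np.tan(np.radians(c["vfov"]/2)); return f,c.get("cx",320),c.get("cy",200)
def ray(name,uv,z,T=None):
    """pixels -> world points on plane height z; T = camera pose (wrist)"""
    c=robot.camera_info(name); f,cx,cy=K(c)
    if T is None: T=np.linalg.inv(c["view"])
    uv=np.atleast_2d(uv).astype(float)
    d=np.c_[(uv[:,0]-cx)/f,(uv[:,1]-cy)/f,np.ones(len(uv))]@T[:3,:3].T
    return T[:3,3]+d*((z-T[2,3])/d[:,2])[:,None]
def wpose():
    T=np.eye(4);T[:3,:3]=robot.read_tcp_rot();T[:3,3]=robot.read_position()
    return T@robot.camera_info("wrist")["T_tool_cam"]
def ori(yaw): # tool down, tool y at yaw (deg) in world
    a=np.radians(yaw); y=np.array([np.cos(a),np.sin(a),0]); z=np.array([0,0,-1.]); return np.c_[np.cross(y,z),y,z]
E
python3 - <<'E'
from h import *
np.set_printoptions(precision=4,suppress=True)
print(robot.camera_info("wrist"))
R=robot.read_tcp_rot();print(R)
b=ray("top",[319,181],.044)[0];print("block",b)
e1=ray("top",[[375,222],[228,180],[398,175],[243,132]],.014);print(e1)
d=e1[1]-e1[0];yaw=np.degrees(np.arctan2(d[1],d[0]));print("draw yaw",yaw)
# block top depth-based check
for y in (yaw+90,yaw-90):
    q=robot.ik([b[0],b[1],.25],ori(y));print(y,q)
d=np.load("pics/top0.npz")["d"];print(d[170:192:3,308:330:3])
E
```

```text
{'vfov': 68.96657689349665, 'cx': 316.072780830126, 'cy': 199.6229191436977, 'T_tool_cam': array([[ 0.0001, -0.967 , -0.2549,  0.068 ],
       [ 1.    ,  0.0002, -0.0005,  0.0009],
       [ 0.0006, -0.2549,  0.967 , -0.1594],
       [ 0.    ,  0.    ,  0.    ,  1.    ]])}
[[-0.9216 -0.3882 -0.0007]
 [-0.3882  0.9216  0.0013]
 [ 0.0001  0.0014 -1.    ]]
block [ 0.5329 -0.018   0.044 ]
[[ 0.4162 -0.1729  0.014 ]
 [ 0.5442  0.2392  0.014 ]
 [ 0.5476 -0.242   0.014 ]
 [ 0.6802  0.1952  0.014 ]]
draw yaw 72.74171057319592
162.74171057319592 [ 19.1471   6.2698 -15.0776   0.     -68.6526 -36.4054]
-17.258289426804083 [ 19.1471   6.2698 -15.0776   0.     -68.6526 143.5946]
[[1.201  1.1905 1.1911 1.1845 1.1893 1.1913 1.1866 1.185 ]
 [1.1941 1.1869 1.1903 1.1871 1.1908 1.1878 1.1881 1.1889]
 [1.1996 1.1877 1.1495 1.1484 1.1528 1.1868 1.1875 1.1853]
 [1.1895 1.1882 1.1491 1.1541 1.1521 1.1523 1.1898 1.1894]
 [1.1879 1.1879 1.1499 1.1511 1.1494 1.1606 1.1846 1.1849]
 [1.184  1.1884 1.1853 1.1887 1.1549 1.1884 1.1868 1.1829]
 [1.1841 1.1851 1.1842 1.1875 1.1849 1.1836 1.1855 1.1854]
 [1.1809 1.1792 1.1859 1.1873 1.1867 1.1887 1.1834 1.1854]]
```

Run:
```python
from h import *
np.set_printoptions(precision=4,suppress=True)
robot.goto([.533+.02*.3,-.018+.02,.27],ori(-17.26)); robot.dwell(.3)
T=wpose(); p,d=robot.grab_frame("wrist"); np.savez("pics/w1.npz",p=p,d=d,T=T)
cv2.imwrite("pics/w1.png",p[...,::-1]); print(T,robot.read_t(),robot.read_qpos(),robot.read_force())
```

```text
[[ 0.9548 -0.2877 -0.0747  0.559 ]
 [-0.2973 -0.9234 -0.2428  0.0677]
 [ 0.0009  0.254  -0.9672  0.4294]
 [ 0.      0.      0.      1.    ]] 2.8833 [ 21.0334   6.1768 -12.5607  -0.001  -71.2683 141.6772] [-1.135   0.1122  0.3609]
```

View pics/w1.png

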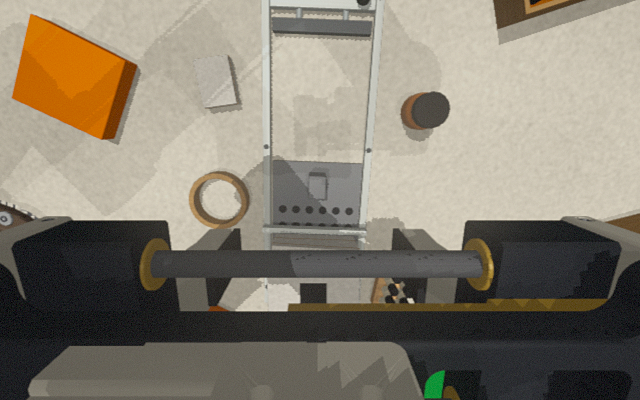

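The wrist view shows the guide cheeks at columns about 265 and 372–378. The plate front edge is at row 163, the block top at about (318,182), the stop bar at rows 18–35 and the gate near row 229. Next I'll measure these edges.

Run:
```python
from h import *
np.set_printoptions(precision=4,suppress=True,linewidth=200)
D=np.load("pics/w1.npz");p,d,T=D["p"],D["d"],D["T"]
g=cv2.cvtColor(p,cv2.COLOR_RGB2GRAY)
cv2.imwrite("pics/w1c.png",cv2.resize(p[0:250,250:395,::-1],None,fx=4,fy=2.4,interpolation=cv2.INTER_CUBIC))
for r in(60,90,120,150,175): print(r,g[r,258:285],g[r,355:385])
# block top from depth
f,cx,cy=K(robot.camera_info("wrist"))
v,u=np.mgrid[:400,:640]; P=np.stack([(u-cx)/f*d,(v-cy)/f*d,d],-1)@T[:3,:3].T+T[:3,3]
z=P[...,2]; m=((z>.032)&(z<.056)).astype(np.uint8); m[:165]=0;m[215:]=0;m[:,:290]=0;m[:,345:]=0
c=max(cv2.findContours(m,0,1)[0],key=cv2.contourArea);print(cv2.minAreaRect(c),cv2.boundingRect(c))
print("z plate",np.median(z[195:205,280:300]),"block",np.median(z[176:188,312:324]))
print(g[165:200,318]);print(g[182,300:336]);print("front",g[155:170,290],g[155:170,350]);print("stop",g[8:42,320])
```

```text
60 [202 201 199 193 196 212 212 211 215 216 211 176 116 139 183 201 203 199 197 200 201 202 205 207 207 207 205] [183 182 182 182 182 183 181 182 184 182 184 182 186 184 183 153 119 172 205 200 197 196 195 193 184 173 180 180 181 178]
90 [189 186 185 180 191 205 203 206 208 214 217 188 115 126 165 194 202 200 200 202 198 202 201 200 202 203 204] [186 182 182 189 188 189 186 187 184 184 188 179 173 142 137 182 199 198 196 198 195 183 178 190 189 183 184 182 178 179]
120 [183 187 183 183 195 204 201 201 205 211 211 185 110 118 152 181 187 189 186 187 190 188 191 189 191 191 188] [184 184 188 187 187 185 184 185 186 183 169 132 161 199 197 197 197 198 194 187 175 179 180 181 182 181 185 188 188 187]
150 [189 186 188 192 189 193 199 203 205 209 213 188 115 116 165 195 192 190 187 189 190 188 186 186 185 184 180] [193 202 199 195 190 197 199 189 161 122 125 122  95  99  96 111 147 180 192 201 201 194 190 195 196 199 195 194 198 198]
175 [156 156 153 156 149 151 151 155 151 149 150 136 112 123 125 107 103 104 107 102 100 105 104 107 105 108 111] [140 139 139 139 140 139 124 112 172 207 208 207 207 207 194 187 203 204 203 202 195 196 198 201 203 205 208 207 204 198]
((317.12921142578125, 186.17384338378906), (17.473054885864258, 24.517749786376953), 3.1798300743103027) (308, 174, 19, 25)
z plate 0.009270464258840039 block 0.045107495279211374
[131 135 127 115 110 117 118  95  88  83  83 107 124 134 129 141 138 137 140 137 137 139 134 136 134 136 135 134 136 132 132 130 131 121  99]
[107 102 122 129 127 132 128 121 112 125 145 139 140 139 137 137 139 139 137 138 138 135 130 129 123 110  88 107 129 139 140 138 138 137 138 138]
front [190 189 188 188 184 150 116 130 130 136 119 115 115  98  99] [194 188 191 199 199 200 196 188 118 125 135 128 129 130 131]
stop [127  98 103 123 134 136 162 184 188 191 172 114  99 103 101 101 102 103 108  99 102 108 105 107  78  66  76 136 137 135 162 190 192 191]
```

View pics/w1c.png

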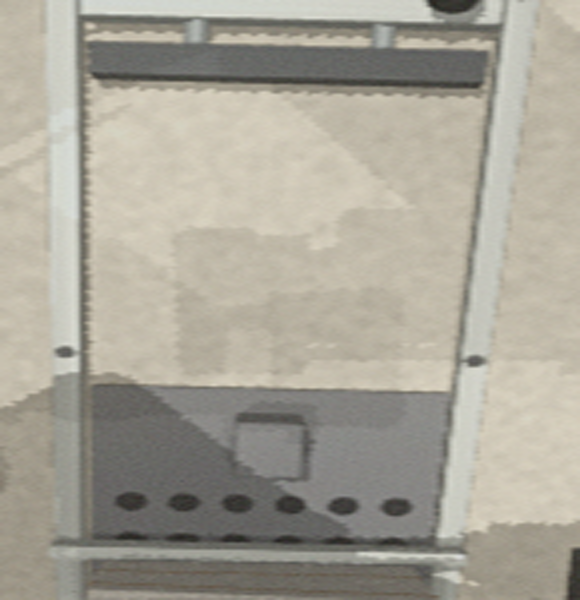

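Run:
```python
from h import *
np.set_printoptions(precision=4,suppress=True,linewidth=200)
T=np.load("pics/w1.npz")["T"]
L=ray("wrist",[[269.3,60],[269.2,90],[269.1,120],[269.3,150]],.014,T)
R=ray("wrist",[[371.7,60],[369.4,90],[366.8,120],[362.7,175]],.014,T)
def yaw(A): v=cv2.fitLine(A[:,:2].astype(np.float32),2,0,.01,.01).ravel(); v*=np.sign(v[1]); return np.degrees(np.arctan2(v[1],v[0]))
print("yaw L R",yaw(L),yaw(R))
y=np.radians((yaw(L)+yaw(R))/2); x=np.array([np.cos(y),np.sin(y)]);n=np.array([-x[1],x[0]])
print("yaw",np.degrees(y),"lat L,R",L[:,:2]@n,R[:,:2]@n)
B=ray("wrist",[[309.2,187],[325.2,187],[317,176],[317,198.5]],.044,T)[:,:2]
print("block lat",B@n,"along",B@x)
F=ray("wrist",[[290,160.3],[350,162.8]],.008,T)[:,:2];print("front along",F@x)
S=ray("wrist",[[320,32.0]],.012,T)[:,:2];print("stop rear top edge",S@x)
G=ray("wrist",[[300,227.5],[350,229]],.026,T)[:,:2];print("gate front top",G@x)
print("top-view block lat",ray("top",[319,181],.044)[0,:2]@np.c_[n,x])
```

```text
yaw L R 70.35282 70.584366
yaw 70.4686 lat L,R [-0.4403 -0.4401 -0.4399 -0.4401] [-0.5743 -0.5745 -0.5742 -0.5747]
block lat [-0.4986 -0.5202 -0.5085 -0.5098] along [0.1668 0.1677 0.1823 0.1512]
front along [0.1973 0.1971]
stop rear top edge [0.3643]
gate front top [0.1016 0.1021]
top-view block lat [-0.5082  0.1612]
```

```bash
cat >> h.py <<'E'
Y=np.radians(70.47); X=np.array([np.cos(Y),np.sin(Y),0]); N=np.array([-X[1],X[0],0]); O=ori(70.47-90)
def pos(a,l,z): return a*X+l*N+np.array([0,0,z])
def fr(b=0): # force along, lateral, z and yaw moment (averaged)
    F=np.mean([robot.read_force() for _ in range(5)],0); M=robot.read_ft_torque()
    return np.array([F@X,F@N,F[2],M[2]])-b
E
python3 - <<'E'
from h import *
np.set_printoptions(precision=4,suppress=True)
q=robot.ik(pos(.167+.18,-.509,.015),O); print(q)
robot.goto(pos(.167,-.509,.12),O); robot.move_gripper(.6); robot.dwell(.2)
b=fr(); print("bias",b,robot.read_t())
robot.servo_line(pos(.167,-.509,.0155),speed=.06); robot.dwell(.2); b=fr(); print("bias low",b)
T=wpose();p,d=robot.grab_frame("wrist"); cv2.imwrite("pics/w2.png",p[...,::-1])
np.save("bias.npy",b)
print(robot.read_position()@np.c_[X,N],robot.read_position()[2],robot.read_t())
E
```

```text
[ 32.894   26.9361 -20.6172   0.     -42.4467 127.576 ]
bias [ 0.8155  0.5296  0.1071 -0.0264] 4.525
bias low [-1.0824  0.0989  0.7153  0.0154]
[ 0.167  -0.5091] 0.015658124722187795 6.6667
```

View pics/w2.png

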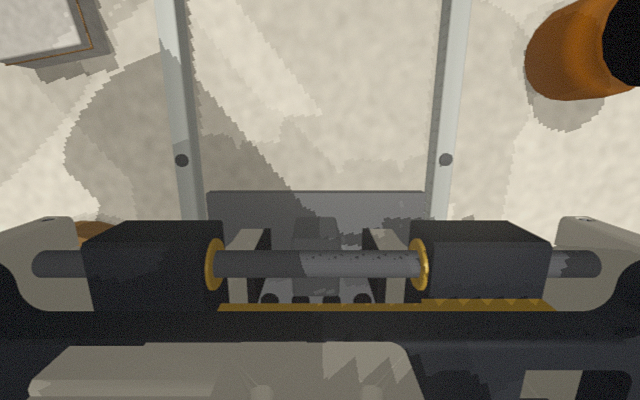

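The block (columns 292–340) sits centred between the fingers (inner edges about 270 and 362), and the plate is clear of both cheeks. I'll close the gripper.

Run:
```python
from h import *
np.set_printoptions(precision=3,suppress=True)
b=np.load("bias.npy")
robot.move_gripper(0.0); robot.dwell(.2)
print(robot.read_grip_width()*88,robot.read_finger_force(),fr(b),fr(b),robot.read_t())
a0=.167; l=-.509
for s in np.arange(.005,.0301,.005):
    robot.servo_line(pos(a0+s,l,.0155),O,speed=.03)
    f=fr(b); P=robot.read_position(); print(round(s,3),f,P@X-a0,P@N,P[2],round(robot.read_t(),2))
    if abs(f[1])>3: l+=np.sign(f[1])*.0005
    if abs(f[1])>8 or abs(f[0])>32: break
```

```text
24.157905062101776 30.000019669532776 [ 0.931  0.125 -0.901 -0.102] [ 0.931  0.125 -0.901 -0.102] 7.45
0.005 [-3.882  0.648  2.774 -0.135] 0.004321050194069392 -0.5085748621542494 0.015460000056268353 7.77
0.01 [-6.442  0.874  3.877 -0.009] 0.008683043628764098 -0.5083382591545543 0.015480693798467098 8.08
0.015 [-9.331  0.329  5.    -0.033] 0.013200708856158733 -0.5081534713180696 0.015471050160308673 8.4
0.02 [-10.715   0.351   5.97   -0.107] 0.017958983250986826 -0.5080758339799455 0.015462833425183991 8.72
0.025 [-9.284  0.647  6.514 -0.154] 0.022814543248364183 -0.5079638173683826 0.015428138162896413 9.03
0.03 [-10.497  -0.089   6.304  -0.033] 0.027708321946216197 -0.5079534683038732 0.015450996342883317 9.35
```

Run:
```python
from h import *
np.set_printoptions(precision=2,suppress=True)
b=np.load("bias.npy")
a0=.167; l=-.509
for s in np.arange(.036,.1501,.006):
    robot.servo_line(pos(a0+s,l,.0155),O,speed=.03)
    f=fr(b); P=robot.read_position(); print(round(s,3),f,(P@X-a0)*1e3,P@N*1e3,round(robot.read_grip_width()*88,1),round(robot.read_t(),2))
    if abs(f[1])>2: l+=np.sign(f[1])*.0004
    if abs(f[1])>7 or abs(f[0])>32: print("STOP");break
P,d=robot.grab_frame("side"); cv2.imwrite("pics/s2.png",cv2.resize(P[120:300,200:420,::-1],None,fx=3,fy=3))
```

```text
0.036 [-11.17   0.33   7.19  -0.08] 33.597834575148646 -507.9124569119778 24.0 9.7
0.042 [-12.67  -0.14   6.33  -0.11] 39.40805107779713 -507.8600353053684 24.0 10.05
0.048 [-11.64   0.09   7.37  -0.1 ] 45.2397625467498 -507.7843629601867 24.2 10.4
0.054 [-12.37   0.71   6.93  -0.12] 50.976124584643955 -507.71275252064675 23.6 10.75
0.06 [-13.97   1.06   7.84  -0.02] 56.67398895943168 -507.6196506177578 23.9 11.1
0.066 [-13.43   0.01   8.73  -0.04] 62.53353514776258 -507.57588226248663 23.9 11.45
0.072 [-13.16   1.16   8.65  -0.11] 68.64770489748018 -507.62013994179824 24.0 11.8
0.078 [-5.07  0.25  3.83 -0.19] 77.1391087740915 -508.5544206513717 23.7 12.15
0.084 [-3.65  1.29  3.78 -0.09] 83.60731321033057 -508.6912627686406 23.8 12.5
0.09 [-2.38  1.11  2.27 -0.09] 90.01592323717131 -508.89479755634295 24.3 12.85
0.096 [-1.32  1.62  2.11 -0.1 ] 96.21412233300639 -509.0316879555432 23.9 13.2
0.102 [-1.32  0.53  1.15 -0.1 ] 102.28202188806799 -509.0523907469431 23.9 13.55
0.108 [-1.42  0.78  0.92 -0.09] 108.2983779135013 -509.05635386835957 24.1 13.9
0.114 [ 0.33  0.21  0.3  -0.05] 114.33693093366878 -509.0680093546014 23.9 14.25
0.12 [ 2.71  0.54 -0.65 -0.04] 120.90251589468595 -509.37058635653733 23.9 14.6
0.126 [ 1.64  0.02 -1.34 -0.05] 126.607477944483 -509.24219037200726 24.0 14.95
0.132 [ 1.97  0.65 -0.56 -0.07] 132.4855129176504 -509.1441231109648 23.9 15.3
0.138 [ 3.29  0.6  -0.36 -0.05] 138.47225176315987 -509.146059251671 23.8 15.65
0.144 [ 2.14  0.42 -0.22 -0.09] 144.49268831891263 -509.1173549226357 23.9 16.0
0.15 [ 1.92 -1.1  -0.78 -0.05] 150.4843167182279 -509.1041583464513 24.0 16.35
```

View pics/s2.png

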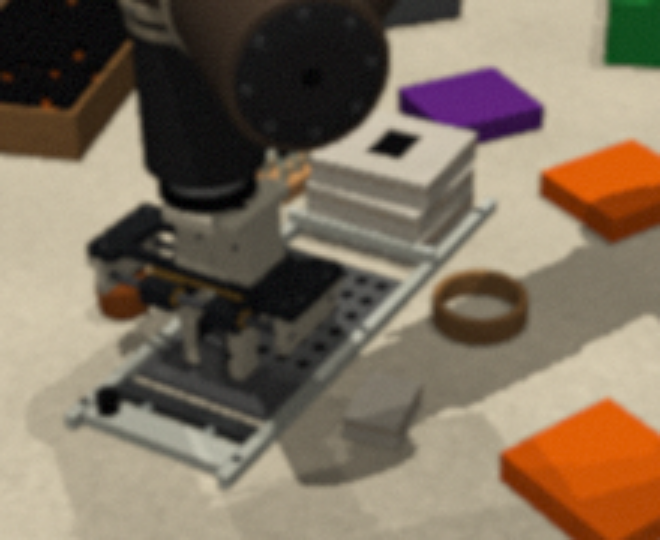

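The plate is clear of the gate, the three cartons are stacked on the bench, and the stop bar is a little way ahead. Now small steps until I feel contact.

Run:
```python
from h import *
np.set_printoptions(precision=2,suppress=True)
b=np.load("bias.npy"); a0=.167; l=-.509; h=[]
for s in np.arange(.151,.1805,.001):
    robot.servo_line(pos(a0+s,l,.0155),O,speed=.01); robot.dwell(.1)
    F=[]
    for _ in range(6): F.append(fr(b)); robot.dwell(.02)
    f=np.mean(F,0); P=robot.read_position(); print(round(s,4),f,(P@X-a0)*1e3,P@N*1e3,round(robot.read_t(),2)); h.append(f[0])
    if abs(f[1])>6: print("side");break
    if len(h)>4 and np.median(h[:4])-f[0]>2.5: print("contact");break
T=wpose();P,d=robot.grab_frame("wrist"); np.savez("pics/w3.npz",p=P,d=d,T=T); cv2.imwrite("pics/w3.png",P[...,::-1])
```

```text
0.151 [1.   0.24 0.05 0.02] 150.90347096693887 -508.9689141552268 16.85
0.152 [-0.48  0.12  0.52 -0.  ] 151.85366203908475 -508.93776110198354 17.3
0.153 [0.18 0.32 0.   0.  ] 153.10075217799144 -509.01290834501043 17.75
0.154 [ 0.66 -0.12 -0.08  0.04] 154.1033376922117 -509.0366281297879 18.2
0.155 [ 0.38  0.65 -0.66  0.01] 155.0804476498541 -509.01823939848776 18.65
0.156 [ 0.98  0.14 -0.7   0.03] 156.06737140373053 -509.0046830291496 19.1
0.157 [ 0.25  0.09 -0.46  0.  ] 157.06379535102053 -508.99114320934325 19.55
0.158 [ 0.67  0.31 -0.28  0.  ] 158.09483119953757 -509.00843198149937 20.0
0.159 [ 0.61  0.02 -0.04  0.  ] 159.06363104342483 -509.027971175533 20.45
0.16 [ 0.24  0.03 -0.08  0.01] 160.06166343423115 -509.0065406804626 20.9
0.161 [ 0.26  0.25 -0.27  0.02] 161.0344532445883 -508.9925950996409 21.35
0.162 [ 0.33  0.13 -0.17  0.03] 162.030750049891 -509.00116995777864 21.8
0.163 [ 0.52  0.42 -0.45  0.01] 163.05193045519925 -509.0089517803351 22.25
0.164 [ 0.6  -0.16 -0.49  0.03] 164.0684924851484 -509.00147701453824 22.7
0.165 [ 0.53  0.26 -0.47  0.02] 165.07867037898563 -509.00662159911457 23.15
0.166 [ 0.72  0.17 -0.35  0.04] 166.08357171150865 -509.02166079294875 23.6
0.167 [-0.32  0.08 -0.09  0.08] 166.86442105784974 -508.9694905150454 24.05
0.168 [-4.16 -1.15  1.58  0.23] 167.3912203287329 -508.9616513260118 24.5
contact
```

View pics/w3.png

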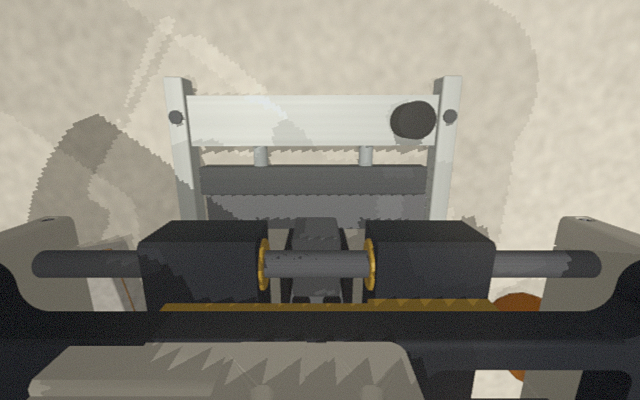

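The plate front now meets the bar (row about 193), and the force rise puts contact at about 167 mm of travel. I'll push 4 mm further.

Run:
```python
from h import *
np.set_printoptions(precision=2,suppress=True)
b=np.load("bias.npy"); a0=.167; l=-.509
for s in np.arange(.169,.1745,.0005):
    robot.servo_line(pos(a0+s,l,.0155),O,speed=.01); robot.dwell(.1)
    F=[]
    for _ in range(5): F.append(fr(b)); robot.dwell(.02)
    f=np.mean(F,0); P=robot.read_position(); p=(P@X-a0)*1e3; print(round(s,4),f,p,P@N*1e3,round(robot.read_t(),2))
    if f[0]<-9 or abs(f[1])>6: print("force");break
    if p>171.2: break
T=wpose();P,d=robot.grab_frame("wrist"); np.savez("pics/w4.npz",p=P,d=d,T=T)
g=cv2.cvtColor(P,cv2.COLOR_RGB2GRAY); g0=cv2.cvtColor(np.load("pics/w3.npz")["p"],cv2.COLOR_RGB2GRAY)
# gap beam front edge -> bar far edge, before and now (in beam frame)
for G,TT in((g0,np.load("pics/w3.npz")["T"]),(g,T)):
    c=np.median(G[:,290:340].astype(float),1); print(c[138:172].astype(int))
```

```text
0.169 [-4.39 -1.01  1.72  0.21] 168.17280152538035 -508.94061793779946 24.98
0.1695 [-5.25 -1.32  2.09  0.23] 168.53362443006571 -508.92732364049976 25.42
0.17 [-5.2  -0.83  1.83  0.24] 168.96276103238182 -508.9173129129654 25.85
0.1705 [-5.44 -1.44  1.98  0.25] 169.4727936049237 -508.9183817194438 26.28
0.171 [-5.24 -1.32  2.34  0.23] 169.95107588380134 -508.92488089565614 26.72
0.1715 [-5.86 -1.08  2.04  0.22] 170.45500533924792 -508.906846842619 27.15
0.172 [-5.94 -0.89  2.07  0.21] 170.93153048160727 -508.89979942775466 27.58
0.1725 [-5.99 -1.15  2.13  0.25] 171.4581557673618 -508.93423199527086 28.02
[212 210 208 204 205 205 207 187 153 144 144 146 151 187 196 196 195 193
 193 193 193 192 192 192 194 197 133  83  78  94  98  99  98  96]
[212 212 210 209 210 210 210 209 208 200 197 194 195 196 197 164 143 141
 145 151 188 193 193 192 195 198 134  84  79  94 100 100 100  97]
```

Run:
```python
from h import *
np.set_printoptions(precision=2,suppress=True)
b=np.load("bias.npy"); a0=.167; l=-.509
robot.servo_line(pos(a0+.1717,l,.0155),O,speed=.01); robot.dwell(.2); print(fr(b),(robot.read_position()@X-a0)*1e3)
robot.move_gripper(.6); robot.dwell(.3); print(fr(b),robot.read_position()@np.c_[X,N])
robot.servo_line(pos(a0+.1715,l,.16),O,speed=.08)
robot.servo_line(pos(a0+.12,l,.27),O,speed=.15); robot.dwell(.4)
T=wpose();P,d=robot.grab_frame("wrist")
S,_=robot.grab_frame("side"); cv2.imwrite("pics/end.png",np.hstack([cv2.resize(P[0:240,200:440,::-1],(400,400)),cv2.resize(S[130:290,220:380,::-1],(400,400))]))
g=cv2.cvtColor(P,cv2.COLOR_RGB2GRAY); print(robot.read_t())
```

```text
[-4.04 -1.22  1.12  0.17] 171.41546641515478
[ 0.46 -0.22 -0.25 -0.05] [ 0.34 -0.51]
32.9417
```

View pics/end.png

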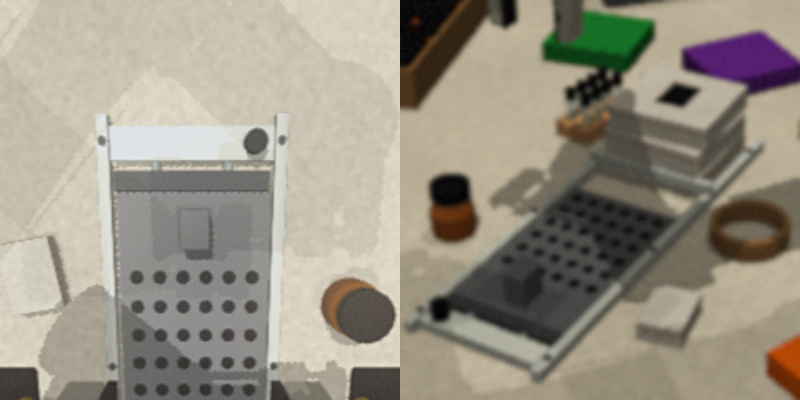

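The plate rests against the bar, there is still a gap between the bar and its mount, the cartons are stacked, and the bystanders look undisturbed. I'll hand it in.

```bash
python3 -c "
from rig import robot
print(robot.job_done())"
```

```text
the job is handed in; nothing more can be done
None
```

I drew the plate out about 171 mm, pushed the stop bar in by roughly 4 mm (from the arm's travel after contact) and released the plate; the cartons stayed stacked, measured side force stayed under 2 N, and the job was handed in at about 33 s.

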